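# Prop open the vial incubator's hood for airing

### The arm

A 6-joint arm with a two-finger parallel gripper is mounted at the origin on the work surface. World frame = base frame: x ahead of the robot, y to its left, z up, the work surface at z = 0. Lengths are in m, angles in degrees, forces in N, time in s.
With the tool pointing down it reaches from about 0.35 to 0.875 m from the base axis. Payload 4.2 kg.
Tool frame: the origin (TCP) lies on the centre line of the jaws, within the pads' length; the fingertips stand 25 mm ahead of it and the grasp point (between the pads) lies 6 mm ahead of it (manip.tcp_to_tips is the z of the fingertips in the tool frame, in m); z points along the fingers, y is the line along which they close (so a half turn about z gives the same grasp; the last joint's range is limited). The gripper opens to 85 mm and grips with 20 to 120 N. Pads are 22 mm wide; open, the fingers measure 114 mm over their backs; the gripper's body (76 mm by 85 mm) begins 54 mm behind the grasp point. The pads swing forward as they close: fully open they stand 13 mm farther back than shut.
Start: joints at [78.358, 22.042, 0.453, 0, -68.411, -14.817], TCP at [0.278, 0.56, 0.256] pointing down, gripper open.
Joint ranges: [-179.83, 179.83], [-69.29, 118.12], [-61.27, 80.66], [-181.25, 117.63], [-171.15, -9.14], [-177.46, 177.46]. Speed limits (degrees/s): [159.86, 159.86, 180, 180, 180, 180].

### API

Orientations are given as [roll, pitch, yaw] about the fixed x, y, z axes, in that order (R = Rz(yaw) Ry(pitch) Rx(roll)).
In Python, from workcell import manip gives the robot as it stands. The module is installed in compiled form; this text tells all that it offers.
- The arm moves only by the tool servo_tool, never from a script. Its argument "series" is a list of rows, each an object of numbers: "tx", "ty", "tz": the shift along the world's x, y, z each as a share of 0.04 m, from -1 to 1; "ax", "ay", "az": the turn, a rotation vector about the world's x, y, z each as a share of 0.12 rad, from -1 to 1; "jaw": the finger opening in mm, from 0 to 85.4. In form: [{"tx": .., "ty": .., "tz": .., "ax": .., "ay": .., "az": .., "jaw": ..}, ...]. A call has exactly 5 rows; each row shifts and turns the commanded pose from where the row before left it; what a row does not reach is not made up. A row lasts 1/12 s, in which the tool goes at most 41.7 mm and 7.16 degrees, less where a joint would pass 70% of its speed; a pose out of reach is approached as far as the arm can. A call with a number of a shift or a turn outside -1 to 1 is refused whole. A call with a gripper value outside its range is refused whole. The fingers move at their own pace and stop on an object; "newtons" is the grip in N (left out, the last holds). Time passes only in rows, so rows that do not move let the fingers close, or fill a call up. It gives the time, the measured TCP pose, the force, the opening and the grip force at its end, in the units of the state.
- manip.read_state(): the state, without advancing time (a new reading comes with each control period).
- manip.grab_frame(name): name is "side" or "top" or "wrist"; returns (picture, depth): 480x640x3 uint8, red, green, blue; 480x640 float32, m along the optical axis (not along the pixel's ray), 0 where there is no reading.
- manip.calibration(name): a dict with "intrinsics" (3x3 intrinsics, pixels), "position" and "attitude" of the camera in the world. Camera axes: x right, y down, z forward; pixel columns grow to the right and rows downward; lengths in m; the calibration is good to about 2 mm. A picture is of the moment at which its call begins: read the wrist's pose just before it. calibration takes no time and is no camera call; for the wrist camera it gives the pose at the moment of the call.
- manip.finish_job(): hands the job in; it is judged then, once.
The state is a dict: "time": time; "joints": joint angles; "dq": joint speeds; "joint_torque": joint torques, N m; "tcp_pos": TCP position; "orientation": TCP orientation; "wrist_force": force on the tool from outside, world axes, zero at the start; "wrist_torque": the same for the moment, N m; "grip_width": opening from 0.0 (shut) to 1.0 (fully open); "grip_force": force on a finger pad.
Only numpy, scipy, OpenCV 4.12 (cv2) and the standard library are available. Lean on these libraries where they do the work, as an engineer would, in place of code of your own. Each camera call takes 0.05 s, during which the arm holds its last target. There are 200 camera calls.

### The job

Air the vial incubator: set its left dial to 3 and its right dial to 7 to free the hood, tip the hood right back on its stop, swing the orange prop rod up, then bring the hood forward and let it down onto the rod so that the rod's ball tip sits in the socket on the hood's side and the rod alone holds the hood open. Leave the dials on the code, and do not shift or knock over the bottles and glassware around.

Things in the scene. Friction and masses are not known exactly. Their poses are not given: they have to be found in the camera images.
- incubator: White benchtop incubator, fixed to the bench. Origin on the bench; x points from its front (facing the robot) to the hood's hinge at the back, y to the robot's left. Base: x -150 to 130, y -150 to 150, 70 mm high; its front ledge (x -150 to -55) carries the dials at x -110, y +115 and -115 mm. The shut hood stands behind the ledge, to 155 mm above the bench.
- dial_left (a joint): Left code dial: value in rad = 2 pi / 10 x digit, 0 to 6.2, clockwise from above; starts 0.5 to 1.4. Ten ticks on the ledge: the wide red one nearest the front edge is 0, then 1, 2, 3... clockwise; the white stripe on the knob is the pointer. Digit 3 is 1.885; only within 0.2 rad of it does the notched wheel let the hood's yellow tab past. Turns with 0.04 N m, stays where left.
- dial_right (a joint): Right code dial, built and counted alike; starts 4.9 to 5.8. Digit 7 is 4.398 rad, same 0.2 rad tolerance: reached by turning it back, counter-clockwise.
- dial_left_grip (a point): Point on the left dial's axis in its black grip bar, 110 mm above the bench. The bar is 40 mm long, 11 mm thick, its top 124.5 mm above the bench; the wheel under it (29 mm radius) has its top at 90.5 mm. The point's -x axis points along the bar to the pointer end.
- dial_right_grip (a point): The same point on the right dial.
- hood (a joint): Hood's hinge angle in rad: 0 shut, 1.29 on its back stop. The hood (0.5 to 1 kg) is 280 mm wide, 170 long, 80 deep; its hinge axis is level, along the incubator's y, at the back. Past about 0.95 rad it leans back and stays on its stop; below, it falls shut by itself unless propped. Resting on the rod it reads about 0.63.
- hood_hinge (a point): Point on the hood's hinge axis, mid-width, 75 mm above the bench, 115 mm behind the incubator's origin.
- hood_handle (a point): Middle of the hood's handle: a level round steel bar along y, 12 mm thick, 100 mm long with a post near each end, 42 mm (axis) in front of the hood's front face; 212 mm in front of and 60 mm above the hinge axis when shut. It can be pinched from above, fingers before and behind it, at every hood angle.
- hood_socket (a point): Where the ball's centre sits when seated in the socket: a black pocket with a flared mouth on a bracket on the hood's right side, in the rod's plane, mouth down when shut; 120 mm in front of and 30 mm above the hinge axis when shut. The flare takes the ball up to about 15 mm off to either side along the hood and guides it in.
- rod (a joint): Prop rod's angle in rad: 0 lying level along the incubator's right side, pointing to its back; grows as the tip swings up, to 1.5. Starts between 0 and 0.15. The pivot is stiff (0.13 N m): the rod stays where it is left. Seated it reads about 0.78.
- rod_pivot (a point): Rod's pivot (level axis along the incubator's y), 45 mm above the bench, at incubator x -90, y -195 mm: 45 mm clear of the base's right side.
- rod_grip (a point): Middle of the orange grip sleeve on the rod (40 mm long, 12 mm thick), 110 mm from the pivot. Pinch it across, one finger on each side (along the incubator's y).
- rod_tip (a point): Centre of the steel ball (14 mm) on the rod's end, 177 mm from the pivot.
- amber_bottle: Amber bottle, 64 mm wide, 130 mm tall, left of the incubator, loose; origin under its centre.
- small_amber: Small amber bottle, 48 mm wide, 95 mm tall, left of the incubator towards the back, loose; origin under its centre.
- flask: Clear conical flask, 72 mm wide at the foot, 98 mm tall, right of the rod, loose; origin under its centre.
- white_jar: White jar, 52 mm wide, 70 mm tall, by the incubator's front right corner, loose; origin under its centre.
- dish: White bowl, 90 mm wide, 45 mm tall, right of that jar, loose; origin under its centre.
- far_jar: White jar, 52 mm wide, 70 mm tall, far left on the bench, loose; origin under its centre.
- tall_amber: Amber bottle, 70 mm wide, 150 mm tall, at the far left towards the back, loose; origin under its centre.

How it is judged:
By the outcome, as a careful person would: the job done as asked, in the order asked, and still so for the second after the job is handed in, with the robot touching nothing.
It also fails if it takes over 72 s, if anything falls off the work surface, if the arm or the gripper's body presses on something with over 40 N, if the wrist force passes 120 N, or if a joint passes its speed limit or range.

## Working session

There is one attempt and no reset: what is moved stays moved. The work goes in short steps, Python scripts to look and compute and a tool call to move; the robot and the scene stay as the last step left them, time stands still between calls to the robot, and variables do not carry over. Pictures are saved under pics/ and viewed, at most 10 in all, crops included, and the job is handed in when it is done.

Besides the shell and the picture viewer there is one more tool, called after "Call:" as name(argument=value, ...) on one line, values as JSON. servo_tool: Moves the arm, as the interface text tells. Shift numbers are shares of 0.04 m and turn numbers shares of 0.12 rad, none past 1 either way. Its arguments: {"type":"object","properties":{"series":{"type":"array"},"newtons":{"type":"number"}},"required":["series"]}

```bash
mkdir -p pics; cat > h.py <<'E'
import numpy as np, cv2
from workcell import manip
from scipy.spatial.transform import Rotation as R
def grab(n,name=None):
    c=manip.calibration(n); p,d=manip.grab_frame(n)
    if name: cv2.imwrite('pics/'+name+'.png',p[:,:,::-1]); np.savez('pics/'+name+'.npz',p=p,d=d,K=c['intrinsics'],t=c['position'],a=np.array(c['attitude']))
    return p,d,c
E
python3 - <<'E'
from h import *
for n in('top','side'):
    p,d,c=grab(n,n+'0'); print(c)
print(manip.read_state())
E
```

```text
{'intrinsics': array([[532.26069685,   0.        , 317.98426464],
       [  0.        , 532.26069685, 244.28181434],
       [  0.        ,   0.        ,   1.        ]]), 'position': array([0.37036268, 0.04340249, 1.34278748]), 'attitude': array([-172.94554134,    0.60008051,  -90.21519182])}
{'intrinsics': array([[520.53574421,   0.        , 324.0141062 ],
       [  0.        , 520.53574421, 243.16176935],
       [  0.        ,   0.        ,   1.        ]]), 'position': array([-0.01894348, -0.90669716,  0.75213304]), 'attitude': array([-120.89398646,   -0.83877729,  -27.88905812])}
{'time': 0.1, 'joints': array([ 7.83573310e+01,  2.20874905e+01,  3.88755401e-01, -2.75877352e-02,
       -6.84129713e+01, -1.48167483e+01]), 'dq': array([-0.07147323, -0.15843372,  0.15410784,  0.12217714,  0.04565937,
       -0.08745367]), 'joint_torque': array([-1.92573025e-04, -3.93322170e+01,  1.88929117e+01,  4.19787258e+00,
       -2.59780914e-03,  7.32697487e-06]), 'tcp_pos': array([0.27823703, 0.55911974, 0.25532094]), 'orientation': array([ 1.79885451e+02, -3.78649838e-03, -2.64695884e+01]), 'wrist_force': array([-1.02625101, -0.53573022,  0.19010498]), 'wrist_torque': array([-0.02188502,  0.05730086,  0.03479178]), 'grip_force': 0.0, 'grip_width': 0.9986992351559156}
```

View pics/top0.png

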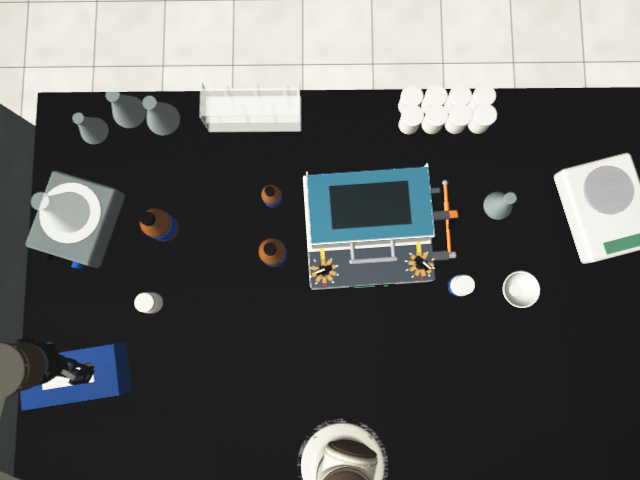

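View pics/side0.png

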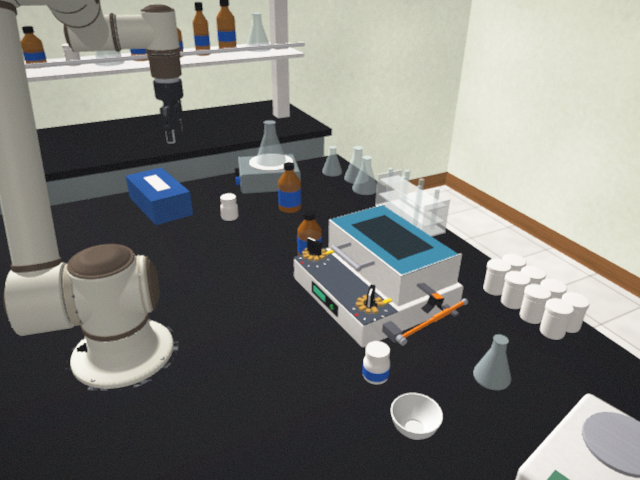

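Top view: the hood's teal top spans about (305–433, 168–245), with the dials at (323,269) and (421,263). The rod runs from its pivot (452,255) to its tip (446,183), with the grip near (453,214). Side view: the white jar (376,362) is by the front right corner and the flask is right of the rod.

```bash
cat >> h.py <<'E'
def Rc(c): return R.from_euler('xyz',c['attitude'],degrees=True).as_matrix()
def ray(c,uv,z):
    K=c['intrinsics']; v=Rc(c)@np.linalg.inv(K)@np.array([uv[0],uv[1],1.]); t=np.array(c['position'])
    return t+v*(z-t[2])/v[2]
def load(n):
    f=np.load('pics/'+n+'.npz'); return f['p'],f['d'],dict(intrinsics=f['K'],position=f['t'],attitude=f['a'])
def proj(c,P):
    q=Rc(c).T@(np.array(P)-c['position']); k=c['intrinsics']@q; return k[:2]/k[2]
E
python3 - <<'E'
from h import *
p,d,c=load('top0')
hsv=cv2.cvtColor(p,cv2.COLOR_RGB2HSV)
m=cv2.inRange(hsv,(90,100,60),(110,255,255)); m[:160]=0;m[260:]=0;m[:,:295]=0;m[:,445:]=0
cs=max(cv2.findContours(m,0,2)[0],key=cv2.contourArea)
pts=np.array([ray(c,q[0],0.155)[:2] for q in cs],np.float32)
r=cv2.minAreaRect(pts); print('hood',r); print(cv2.boxPoints(r))
(cx,cy),(w,h),a=r
bp=cv2.boxPoints(r); e=max([(bp[1]-bp[0]),(bp[2]-bp[1])],key=np.linalg.norm); 
if e[1]<0:e=-e
yaw=np.degrees(np.arctan2(-e[0],e[1])); print('yaw',yaw)
Rz=R.from_euler('z',yaw,degrees=True).as_matrix()[:2,:2]
o=np.array([cx,cy])-Rz@[30,0]*0+ -Rz@np.array([0.030,0])
print('origin',o)
W=lambda x,y:o+Rz@np.array([x,y])
for n,q in dict(dl=(-.11,.115),dr=(-.11,-.115),piv=(-.09,-.195),hand=(-.097,0),corner=(-.15,-.15),cl=(-.15,.15)).items():
    z=dict(dl=.1245,dr=.1245,piv=.045,hand=.135).get(n,.07)
    P=W(*q);print(n,P,proj(c,[*P,z]))
# orange
m=cv2.inRange(hsv,(5,150,120),(18,255,255)); m[:170]=0;m[265:]=0;m[:,:438]=0;m[:,470:]=0
ys,xs=np.nonzero(m);print('orange',xs.min(),xs.max(),ys.min(),ys.max())
cv2.imwrite('pics/crop.png',cv2.resize(p[160:300,290:530,::-1],None,fx=3.3,fy=3.3,interpolation=cv2.INTER_CUBIC))
for n,(u,v,z) in dict(jar=(461,285,.07),flask=(510,198,.098),bowl=(521,289,.045),amber=(267,243,.13),sm=(268,188,.095)).items(): print(n,ray(c,(u,v),z))
E
```

```text
hood ((0.6097501516342163, -0.06295709311962128), (0.15859194099903107, 0.2784026265144348), 3.7314529418945312)
[[ 0.52156305  0.07078853]
 [ 0.53968155 -0.20702389]
 [ 0.69793725 -0.19670272]
 [ 0.67981875  0.0811097 ]]
yaw 3.7314582
origin [ 0.57981375 -0.0649095 ]
dl [0.46256272 0.04268788] [323.71009121 269.6266823 ]
dr [ 0.47753117 -0.18682453] [423.822987   262.65221059]
piv [ 0.50269519 -0.26535332] [449.64256651 255.12225494]
hand [ 0.48301939 -0.07122228] [373.7220394  260.07731816]
corner [ 0.43989378 -0.22435354] [435.76785239 280.33707735]
cl [0.42036971 0.07501048] [310.24327447 289.07349565]
orange 443 457 185 251
jar [ 0.42854404 -0.28393703  0.07      ]
flask [ 0.63282933 -0.40025581  0.098     ]
bowl [ 0.41940232 -0.43493505  0.045     ]
amber [0.52406102 0.17275166 0.13      ]
sm [0.66131935 0.17515135 0.095     ]
```

View pics/crop.png

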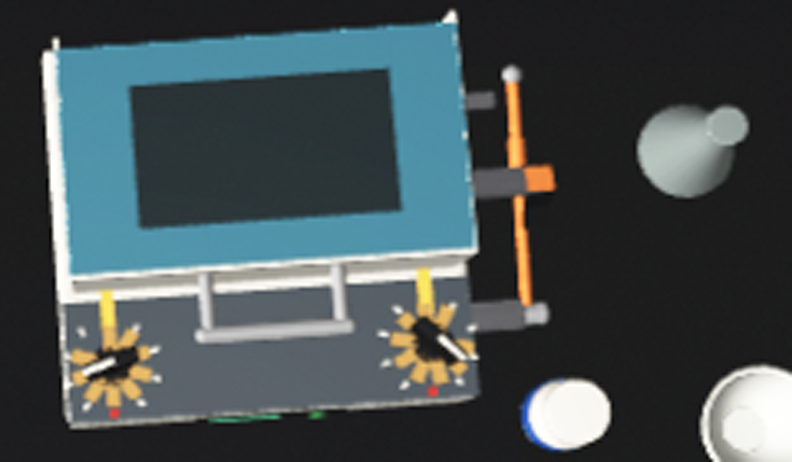

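The crop shows the left dial pointer near digit 2 (stripe at crop (83,373)–(115,360)). The right dial pointer is near 8.7 (stripe (440,335)–(463,358)). The incubator fit is consistent: the handle and dials reproject within about 1 px. Next I move above the left dial.

Call:
servo_tool(series=[{"tx": 0.3, "ty": -0.86, "az": -0.43, "jaw": 40}, {"tx": 0.3, "ty": -0.86, "az": -0.43, "jaw": 40}, {"tx": 0.3, "ty": -0.86, "az": -0.43, "jaw": 40}, {"tx": 0.3, "ty": -0.86, "az": -0.43, "jaw": 40}, {"tx": 0.3, "ty": -0.86, "az": -0.43, "jaw": 40}], newtons=40)

```text
schema error: expected keys tx, ty, tz, ax, ay, az, jaw
```

Call:
servo_tool(series=[{"tx": 0.3, "ty": -0.86, "az": -0.43, "jaw": 40}, {"tx": 0.3, "ty": -0.86, "az": -0.43, "jaw": 40}, {"tx": 0.3, "ty": -0.86, "az": -0.43, "jaw": 40}, {"tx": 0.3, "ty": -0.86, "az": -0.43, "jaw": 40}, {"tx": 0.3, "ty": -0.86, "az": -0.43, "jaw": 40}])

```text
schema error: expected keys tx, ty, tz, ax, ay, az, jaw
```

Call:
servo_tool(series=[{"tx": 0.3, "ty": -0.86, "az": -0.43, "jaw": 40}, {"tx": 0.3, "ty": -0.86, "az": -0.43, "jaw": 40}, {"tx": 0.3, "ty": -0.86, "az": -0.43, "jaw": 40}, {"tx": 0.2, "ty": -0.7, "az": -0.43, "jaw": 40}, {"jaw": 40}])

```text
schema error: expected keys tx, ty, tz, ax, ay, az, jaw
```

```bash
python3 - <<'E'
from h import *
s=manip.read_state(); print(s['tcp_pos'],s['orientation'],s['grip_width'],s['wrist_force'],manip.tcp_to_tips)
p,d,c=grab('wrist','w1'); print(c)
for P in ([.4626,.0427,.1245],[.4775,-.1868,.1245]): print(proj(c,P))
E
```

```text
[0.27823703 0.55911974 0.25532094] [ 1.79885451e+02 -3.78649838e-03 -2.64695884e+01] 0.9986992351559156 [-1.02625101 -0.53573022  0.19010498] 0.025
{'intrinsics': array([[425.89547546,   0.        , 317.01082295],
       [  0.        , 425.89547546, 235.56316557],
       [  0.        ,   0.        ,   1.        ]]), 'position': array([0.34745164, 0.52412182, 0.37369121]), 'attitude': array([ 1.62169795e+02, -7.65421157e-02, -1.16421537e+02])}
[1467.27752346 -911.64428118]
[ 2653.66434927 -1737.91840816]
```

View pics/w1.png

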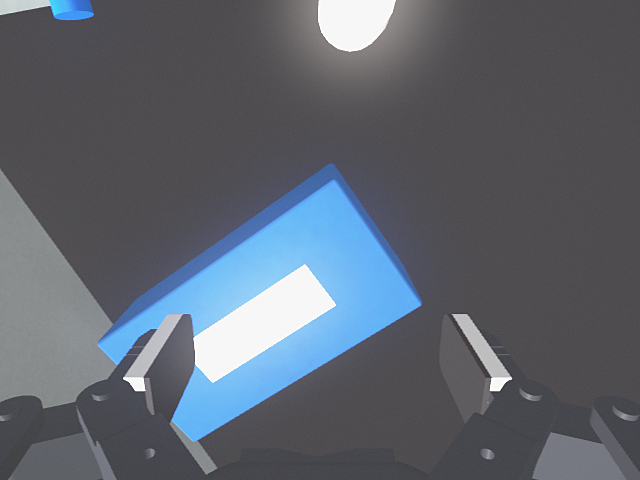

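All keys are required in every row, so nothing moved. This wrist view shows only the blue box under the start pose.

Call:
servo_tool(series=[{"tx": 0.3, "ty": -0.86, "tz": 0, "ax": 0, "ay": 0, "az": -0.43, "jaw": 40}, {"tx": 0.3, "ty": -0.86, "tz": 0, "ax": 0, "ay": 0, "az": -0.43, "jaw": 40}, {"tx": 0.3, "ty": -0.86, "tz": 0, "ax": 0, "ay": 0, "az": -0.43, "jaw": 40}, {"tx": 0.3, "ty": -0.86, "tz": 0, "ax": 0, "ay": 0, "az": -0.43, "jaw": 40}, {"tx": 0.3, "ty": -0.86, "tz": 0, "ax": 0, "ay": 0, "az": -0.43, "jaw": 40}], newtons=40)

```text
time: 0.57
tcp_pos: [0.3385, 0.3857, 0.256]
orientation: [180.0, -0.0, -41.4]
wrist_force: [0.3, 1.0, 1.0]
grip_width: 0.474
grip_force: 0.0
```

Call:
servo_tool(series=[{"tx": 0.3, "ty": -0.86, "tz": 0, "ax": 0, "ay": 0, "az": -0.43, "jaw": 40}, {"tx": 0.3, "ty": -0.86, "tz": 0, "ax": 0, "ay": 0, "az": -0.43, "jaw": 40}, {"tx": 0.3, "ty": -0.86, "tz": 0, "ax": 0, "ay": 0, "az": -0.43, "jaw": 40}, {"tx": 0.3, "ty": -0.86, "tz": 0, "ax": 0, "ay": 0, "az": -0.43, "jaw": 40}, {"tx": 0.3, "ty": -0.86, "tz": 0, "ax": 0, "ay": 0, "az": -0.43, "jaw": 40}])

```text
time: 0.98
tcp_pos: [0.3984, 0.2137, 0.2563]
orientation: [180.0, 0.0, -56.1]
wrist_force: [0.5, -0.2, 0.9]
grip_width: 0.469
grip_force: 0.0
```

Call:
servo_tool(series=[{"tx": 0.3, "ty": -0.86, "tz": 0, "ax": 0, "ay": 0, "az": -0.43, "jaw": 40}, {"tx": 0.3, "ty": -0.86, "tz": 0, "ax": 0, "ay": 0, "az": -0.43, "jaw": 40}, {"tx": 0.3, "ty": -0.86, "tz": 0, "ax": 0, "ay": 0, "az": -0.43, "jaw": 40}, {"tx": 0.3, "ty": -0.86, "tz": 0, "ax": 0, "ay": 0, "az": -0.43, "jaw": 40}, {"tx": 0.2, "ty": -0.8, "tz": 0, "ax": 0, "ay": 0, "az": -0.43, "jaw": 40}])

```text
time: 1.4
tcp_pos: [0.4548, 0.044, 0.2563]
orientation: [-180.0, -0.0, -71.0]
wrist_force: [0.7, 0.5, 0.6]
grip_width: 0.467
grip_force: 0.0
```

```bash
python3 - <<'E'
from h import *
p,d,c=grab('top'); p,d,c=grab('wrist','w2'); s=manip.read_state(); print(s['time'],s['tcp_pos'],s['orientation'],s['grip_width'],s['wrist_force'],manip.tcp_to_tips)
for P in ([.4626,.0427,.1245],[.4775,-.1868,.1245]): print(proj(c,P))
E
```

```text
1.5 [0.45461295 0.04243551 0.25594833] [ 1.79929831e+02 -1.91366896e-02 -7.12009519e+01] 0.46768635835336275 [-1.13916208  0.169548   -0.68696606] 0.025
[301.92434303 231.91201856]
[ 427.45069891 -233.49713254]
```

View pics/w2.png

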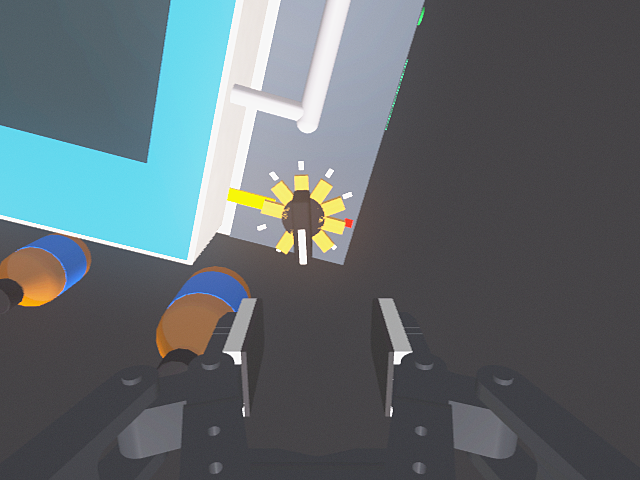

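The wrist view shows the left bar centred at about (302,228), as predicted, and aligned with the pads. The pointer end is at (303,265) and the red tick at (347,223), so it reads about 1.33 rad. I'll descend, grip and turn clockwise.

Call:
servo_tool(series=[{"tx": 0.2, "ty": 0, "tz": -0.8, "ax": 0, "ay": 0, "az": 0, "jaw": 40}, {"tx": 0, "ty": 0, "tz": -0.9, "ax": 0, "ay": 0, "az": 0, "jaw": 40}, {"tx": 0, "ty": 0, "tz": -0.9, "ax": 0, "ay": 0, "az": 0, "jaw": 40}, {"tx": 0, "ty": 0, "tz": -0.75, "ax": 0, "ay": 0, "az": 0, "jaw": 40}, {"tx": 0, "ty": 0, "tz": 0, "ax": 0, "ay": 0, "az": 0, "jaw": 0}])

```text
time: 1.92
tcp_pos: [0.4582, 0.0448, 0.117]
orientation: [179.2, 0.0, -70.9]
wrist_force: [-1.3, -0.1, -0.5]
grip_width: 0.344
grip_force: 0.0
```

Call:
servo_tool(series=[{"tx": 0, "ty": 0, "tz": 0, "ax": 0, "ay": 0, "az": 0, "jaw": 0}, {"tx": 0, "ty": 0, "tz": 0, "ax": 0, "ay": 0, "az": 0, "jaw": 0}, {"tx": 0, "ty": 0, "tz": 0, "ax": 0, "ay": 0, "az": 0, "jaw": 0}, {"tx": 0, "ty": 0, "tz": 0, "ax": 0, "ay": 0, "az": 0, "jaw": 0}, {"tx": 0, "ty": 0, "tz": 0, "ax": 0, "ay": 0, "az": 0, "jaw": 0}])

```text
time: 2.33
tcp_pos: [0.4629, 0.0463, 0.123]
orientation: [-179.9, 0.0, -70.8]
wrist_force: [1.3, 0.9, -8.2]
grip_width: 0.12
grip_force: 45.4
```

Call:
servo_tool(series=[{"tx": 0, "ty": 0, "tz": 0, "ax": 0, "ay": 0, "az": -0.8, "jaw": 0}, {"tx": 0, "ty": 0, "tz": 0, "ax": 0, "ay": 0, "az": -0.8, "jaw": 0}, {"tx": 0, "ty": 0, "tz": 0, "ax": 0, "ay": 0, "az": -0.8, "jaw": 0}, {"tx": 0, "ty": 0, "tz": 0, "ax": 0, "ay": 0, "az": -0.8, "jaw": 0}, {"tx": 0, "ty": 0, "tz": 0, "ax": 0, "ay": 0, "az": -0.8, "jaw": 0}])

```text
time: 2.75
tcp_pos: [0.4645, 0.0466, 0.1231]
orientation: [-179.7, 0.1, -98.5]
wrist_force: [7.4, -1.6, -14.8]
grip_width: 0.124
grip_force: 44.7
```

Call:
servo_tool(series=[{"tx": 0, "ty": 0, "tz": 0, "ax": 0, "ay": 0, "az": -0.8, "jaw": 0}, {"tx": 0, "ty": 0, "tz": 0, "ax": 0, "ay": 0, "az": 0, "jaw": 0}, {"tx": 0, "ty": 0, "tz": 0, "ax": 0, "ay": 0, "az": 0, "jaw": 0}, {"tx": 0, "ty": 0, "tz": 0, "ax": 0, "ay": 0, "az": 0, "jaw": 40}, {"tx": 0, "ty": 0, "tz": 0, "ax": 0, "ay": 0, "az": 0, "jaw": 40}])

```text
time: 3.17
tcp_pos: [0.4633, 0.0462, 0.1238]
orientation: [-179.9, 0.1, -103.8]
wrist_force: [0.4, 0.2, 0.5]
grip_width: 0.393
grip_force: 0.0
```

Call:
servo_tool(series=[{"tx": 0, "ty": 0, "tz": 0, "ax": 0, "ay": 0, "az": 0, "jaw": 40}, {"tx": 0, "ty": 0, "tz": 0, "ax": 0, "ay": 0, "az": 0, "jaw": 40}, {"tx": 0, "ty": 0, "tz": 0.8, "ax": 0, "ay": 0, "az": 0, "jaw": 40}, {"tx": 0, "ty": 0, "tz": 1, "ax": 0, "ay": 0, "az": 0, "jaw": 40}, {"tx": 0, "ty": 0, "tz": 1, "ax": 0, "ay": 0, "az": 0, "jaw": 40}])

```text
time: 3.58
tcp_pos: [0.4617, 0.0456, 0.2357]
orientation: [179.9, -0.1, -103.8]
wrist_force: [1.3, 1.4, 0.0]
grip_width: 0.468
grip_force: 0.0
```

Call:
servo_tool(series=[{"tx": 0.05, "ty": -0.8, "tz": 0, "ax": 0, "ay": 0, "az": -0.6, "jaw": 40}, {"tx": 0.05, "ty": -0.8, "tz": 0, "ax": 0, "ay": 0, "az": -0.6, "jaw": 40}, {"tx": 0.05, "ty": -0.8, "tz": 0, "ax": 0, "ay": 0, "az": -0.6, "jaw": 40}, {"tx": 0.05, "ty": -0.8, "tz": 0, "ax": 0, "ay": 0, "az": -0.6, "jaw": 40}, {"tx": 0.05, "ty": -0.8, "tz": 0, "ax": 0, "ay": 0, "az": -0.6, "jaw": 40}])

```text
time: 4.0
tcp_pos: [0.4722, -0.1154, 0.2352]
orientation: [-179.9, 0.0, -124.6]
wrist_force: [0.8, -0.3, -0.2]
grip_width: 0.468
grip_force: 0.0
```

Call:
servo_tool(series=[{"tx": 0.05, "ty": -0.8, "tz": 0, "ax": 0, "ay": 0, "az": -0.5, "jaw": 40}, {"tx": 0.05, "ty": -0.8, "tz": 0, "ax": 0, "ay": 0, "az": -0.5, "jaw": 40}, {"tx": 0, "ty": -0.16, "tz": 0, "ax": 0, "ay": 0, "az": 0, "jaw": 40}, {"tx": 0, "ty": 0, "tz": 0, "ax": 0, "ay": 0, "az": 0, "jaw": 40}, {"tx": 0, "ty": 0, "tz": 0, "ax": 0, "ay": 0, "az": 0, "jaw": 40}])

```text
time: 4.42
tcp_pos: [0.4762, -0.1844, 0.2345]
orientation: [180.0, 0.0, -131.3]
wrist_force: [-0.1, 0.4, 0.8]
grip_width: 0.467
grip_force: 0.0
```

```bash
cat >> h.py <<'E'
def stripe(p,c,P):
    u,v=proj(c,P).astype(int); S=60 if c['position'][2]<1 else 12
    b=p[max(v-S,0):v+S,u-S:u+S]; g=b.max(2); return b,(u-S,max(v-S,0))
E
python3 - <<'E'
from h import *
s=manip.read_state(); print(s['time'],s['tcp_pos'],s['orientation'])
p,d,c=grab('wrist','w3'); p2,d2,c2=grab('top','t3')
print(proj(c,[.4775,-.1868,.1245]), proj(c2,[.4626,.0427,.1245]))
cv2.imwrite('pics/c3.png',np.hstack([cv2.resize(p[:,:,::-1],(480,360)),cv2.resize(p2[250:295,305:345,::-1],(320,360),interpolation=2)]))
E
```

```text
4.4167 [ 0.4761611  -0.18444168  0.23446534] [ 1.79992264e+02  1.39561907e-02 -1.31339552e+02]
[311.07486381 243.77187951] [323.70472327 269.61047567]
```

View pics/c3.png

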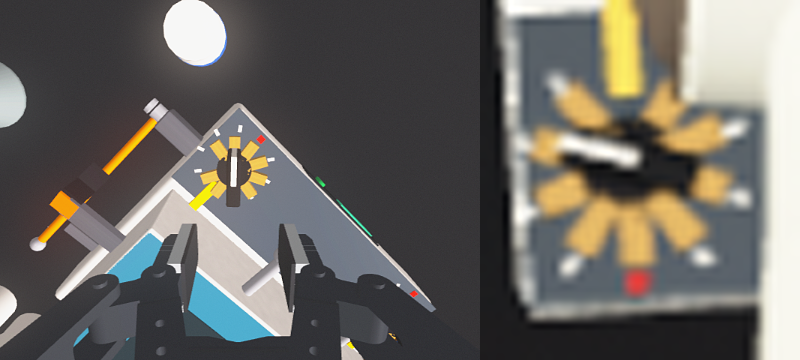

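The left stripe now points at tick 3. The right dial's bar is centred at about (312,240) in full pixels, aligned with the pads, with its pointer at about 8.7. I'll grip it and turn it counter-clockwise by 63°.

Call:
servo_tool(series=[{"tx": 0, "ty": 0, "tz": -0.9, "ax": 0, "ay": 0, "az": 0, "jaw": 40}, {"tx": 0, "ty": 0, "tz": -0.95, "ax": 0, "ay": 0, "az": 0, "jaw": 40}, {"tx": 0, "ty": 0, "tz": -0.95, "ax": 0, "ay": 0, "az": 0, "jaw": 40}, {"tx": 0, "ty": 0, "tz": 0, "ax": 0, "ay": 0, "az": 0, "jaw": 40}, {"tx": 0, "ty": 0, "tz": 0, "ax": 0, "ay": 0, "az": 0, "jaw": 0}])

```text
time: 4.93
tcp_pos: [0.4759, -0.1836, 0.1217]
orientation: [179.8, -0.2, -131.2]
wrist_force: [0.2, 0.7, 0.2]
grip_width: 0.341
grip_force: 0.0
```

Call:
servo_tool(series=[{"tx": 0, "ty": 0, "tz": 0, "ax": 0, "ay": 0, "az": 0, "jaw": 0}, {"tx": 0, "ty": 0, "tz": 0, "ax": 0, "ay": 0, "az": 0, "jaw": 0}, {"tx": 0, "ty": 0, "tz": 0, "ax": 0, "ay": 0, "az": 0, "jaw": 0}, {"tx": 0, "ty": 0, "tz": 0, "ax": 0, "ay": 0, "az": 0, "jaw": 0}, {"tx": 0, "ty": 0, "tz": 0, "ax": 0, "ay": 0, "az": 0, "jaw": 0}])

```text
time: 5.35
tcp_pos: [0.4796, -0.185, 0.125]
orientation: [-179.6, 0.3, -131.2]
wrist_force: [4.4, -3.2, -6.0]
grip_width: 0.115
grip_force: 44.8
```

Call:
servo_tool(series=[{"tx": 0, "ty": 0, "tz": 0, "ax": 0, "ay": 0, "az": 0.92, "jaw": 0}, {"tx": 0, "ty": 0, "tz": 0, "ax": 0, "ay": 0, "az": 0.92, "jaw": 0}, {"tx": 0, "ty": 0, "tz": 0, "ax": 0, "ay": 0, "az": 0.92, "jaw": 0}, {"tx": 0, "ty": 0, "tz": 0, "ax": 0, "ay": 0, "az": 0.92, "jaw": 0}, {"tx": 0, "ty": 0, "tz": 0, "ax": 0, "ay": 0, "az": 0.92, "jaw": 0}])

```text
time: 5.77
tcp_pos: [0.4787, -0.1847, 0.125]
orientation: [-179.6, 0.0, -99.3]
wrist_force: [1.8, -1.1, -3.0]
grip_width: 0.118
grip_force: 45.1
```

Call:
servo_tool(series=[{"tx": 0, "ty": 0, "tz": 0, "ax": 0, "ay": 0, "az": 0.92, "jaw": 0}, {"tx": 0, "ty": 0, "tz": 0, "ax": 0, "ay": 0, "az": 0.92, "jaw": 0}, {"tx": 0, "ty": 0, "tz": 0, "ax": 0, "ay": 0, "az": 0.92, "jaw": 0}, {"tx": 0, "ty": 0, "tz": 0, "ax": 0, "ay": 0, "az": 0.92, "jaw": 0}, {"tx": 0, "ty": 0, "tz": 0, "ax": 0, "ay": 0, "az": 0.92, "jaw": 0}])

```text
time: 6.18
tcp_pos: [0.4778, -0.1848, 0.1249]
orientation: [-179.8, -0.2, -67.7]
wrist_force: [1.6, -3.5, -2.3]
grip_width: 0.118
grip_force: 45.3
```

Call:
servo_tool(series=[{"tx": 0, "ty": 0, "tz": 0, "ax": 0, "ay": 0, "az": 0, "jaw": 0}, {"tx": 0, "ty": 0, "tz": 0, "ax": 0, "ay": 0, "az": 0, "jaw": 0}, {"tx": 0, "ty": 0, "tz": 0, "ax": 0, "ay": 0, "az": 0, "jaw": 36}, {"tx": 0, "ty": 0, "tz": 0, "ax": 0, "ay": 0, "az": 0, "jaw": 36}, {"tx": 0, "ty": 0, "tz": 0, "ax": 0, "ay": 0, "az": 0, "jaw": 36}])

```text
time: 6.6
tcp_pos: [0.4766, -0.1842, 0.1227]
orientation: [-179.9, -0.0, -68.1]
wrist_force: [-0.4, 0.1, 0.0]
grip_width: 0.421
grip_force: 0.0
```

Call:
servo_tool(series=[{"tx": 0, "ty": 0, "tz": 0.9, "ax": 0, "ay": 0, "az": 0, "jaw": 36}, {"tx": 0, "ty": 0, "tz": 1, "ax": 0, "ay": 0, "az": 0, "jaw": 32}, {"tx": 0, "ty": 0, "tz": 0.9, "ax": 0, "ay": 0, "az": 0, "jaw": 32}, {"tx": 0.05, "ty": 0.7, "tz": 0, "ax": 0, "ay": 0, "az": -0.66, "jaw": 32}, {"tx": 0.05, "ty": 0.7, "tz": 0, "ax": 0, "ay": 0, "az": -0.66, "jaw": 32}])

```text
time: 7.02
tcp_pos: [0.4816, -0.1284, 0.237]
orientation: [-179.6, -0.1, -77.6]
wrist_force: [-0.5, -0.2, -1.4]
grip_width: 0.37
grip_force: 0.0
```

Call:
servo_tool(series=[{"tx": 0.05, "ty": 0.7, "tz": 0, "ax": 0, "ay": 0, "az": -0.66, "jaw": 32}, {"tx": 0, "ty": 0.73, "tz": 0, "ax": 0, "ay": 0, "az": -0.66, "jaw": 32}, {"tx": 0, "ty": 0, "tz": 0, "ax": 0, "ay": 0, "az": 0, "jaw": 32}, {"tx": 0, "ty": 0, "tz": 0, "ax": 0, "ay": 0, "az": 0, "jaw": 32}, {"tx": 0, "ty": 0, "tz": 0, "ax": 0, "ay": 0, "az": 0, "jaw": 32}])

```text
time: 7.43
tcp_pos: [0.4824, -0.0712, 0.2342]
orientation: [180.0, 0.0, -86.2]
wrist_force: [-0.9, -1.1, 0.1]
grip_width: 0.376
grip_force: 0.0
```

```bash
python3 - <<'E'
from h import *
s=manip.read_state(); print(s['time'],s['tcp_pos'],s['orientation'])
p,d,c=grab('wrist','w4'); p2,d2,c2=grab('top','t4')
print(proj(c,[.483,-.0712,.135]),proj(c,[.4775,-.185,.07]))
cv2.imwrite('pics/c4.png',np.hstack([cv2.resize(p[:,:,::-1],(480,360)),cv2.resize(p2[243:288,405:445,::-1],(320,360),interpolation=2)]))
E
```

```text
7.4333 [ 0.48235438 -0.07115655  0.23424106] [ 1.79985749e+02  3.79226741e-03 -8.61675031e+01]
[313.71860778 250.25944609] [335.76460436  38.29222349]
```

View pics/c4.png

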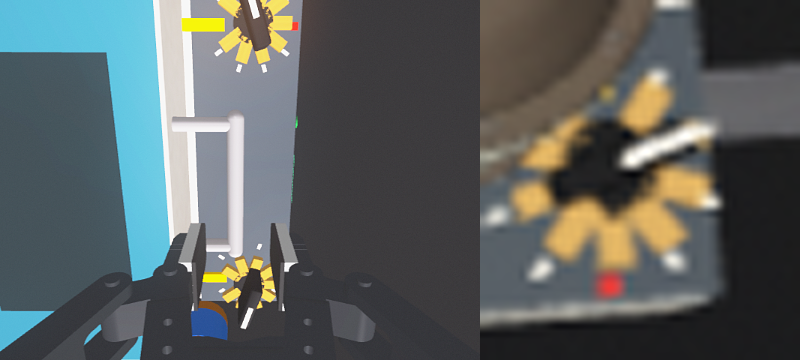

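The right stripe points at tick 7. The handle bar is at column 315 against 314 predicted, so I can descend, pinch it and see what the grip says.

Call:
servo_tool(series=[{"tx": 0, "ty": 0, "tz": -0.78, "ax": 0, "ay": 0, "az": 0, "jaw": 32}, {"tx": 0, "ty": 0, "tz": -0.78, "ax": 0, "ay": 0, "az": 0, "jaw": 32}, {"tx": 0, "ty": 0, "tz": -0.78, "ax": 0, "ay": 0, "az": 0, "jaw": 32}, {"tx": 0, "ty": 0, "tz": 0, "ax": 0, "ay": 0, "az": 0, "jaw": 32}, {"tx": 0, "ty": 0, "tz": 0, "ax": 0, "ay": 0, "az": 0, "jaw": 0}])

```text
time: 7.95
tcp_pos: [0.4818, -0.0722, 0.1399]
orientation: [179.8, -0.1, -86.3]
wrist_force: [0.5, -0.4, 0.4]
grip_width: 0.247
grip_force: 0.0
```

Call:
servo_tool(series=[{"tx": 0, "ty": 0, "tz": 0, "ax": 0, "ay": 0, "az": 0, "jaw": 0}, {"tx": 0, "ty": 0, "tz": 0, "ax": 0, "ay": 0, "az": 0, "jaw": 0}, {"tx": 0, "ty": 0, "tz": 0, "ax": 0, "ay": 0, "az": 0, "jaw": 0}, {"tx": 0, "ty": 0, "tz": 0, "ax": 0, "ay": 0, "az": 0, "jaw": 0}, {"tx": 0, "ty": 0, "tz": 0, "ax": 0, "ay": 0, "az": 0, "jaw": 0}])

```text
time: 8.37
tcp_pos: [0.4847, -0.0718, 0.1427]
orientation: [-179.6, -0.0, -86.2]
wrist_force: [5.3, -4.6, -5.8]
grip_width: 0.124
grip_force: 38.9
```

```bash
python3 - <<'E'
from h import *
s=manip.read_state(); print(s['time'],s['tcp_pos'],s['orientation'],s['wrist_force'])
# arc steps for handle
a0=np.arctan2(60,212); r=np.hypot(60,212)/1000
f=lambda th:np.array([-r*np.cos(a0+th),r*np.sin(a0+th)])
th=np.linspace(0,1.29,16)
for i in range(15):
    d=f(th[i+1])-f(th[i]); y=np.radians(3.73)
    print(i,round(d[0]*np.cos(y)/.04,2),round(d[0]*np.sin(y)/.04,2),round(d[1]/.04,2))
E
```

```text
8.3667 [ 0.48471616 -0.07176996  0.1427016 ] [-1.79641728e+02 -3.60833390e-02 -8.62043710e+01] [ 5.28468344 -4.59398742 -5.81697682]
0 0.15 0.01 0.45
1 0.19 0.01 0.44
2 0.22 0.01 0.42
3 0.26 0.02 0.4
4 0.29 0.02 0.37
5 0.32 0.02 0.35
6 0.35 0.02 0.32
7 0.38 0.02 0.29
8 0.4 0.03 0.25
9 0.42 0.03 0.22
10 0.44 0.03 0.18
11 0.45 0.03 0.14
12 0.46 0.03 0.1
13 0.47 0.03 0.06
14 0.47 0.03 0.02
```

Call:
servo_tool(series=[{"tx": 0.15, "ty": 0.01, "tz": 0.45, "ax": 0, "ay": 0, "az": 0, "jaw": 0}, {"tx": 0.19, "ty": 0.01, "tz": 0.44, "ax": 0, "ay": 0, "az": 0, "jaw": 0}, {"tx": 0.22, "ty": 0.01, "tz": 0.42, "ax": 0, "ay": 0, "az": 0, "jaw": 0}, {"tx": 0.26, "ty": 0.02, "tz": 0.4, "ax": 0, "ay": 0, "az": 0, "jaw": 0}, {"tx": 0.29, "ty": 0.02, "tz": 0.37, "ax": 0, "ay": 0, "az": 0, "jaw": 0}])

```text
time: 8.78
tcp_pos: [0.5279, -0.0689, 0.2261]
orientation: [-179.8, -0.0, -86.2]
wrist_force: [3.6, -4.0, -9.5]
grip_width: 0.117
grip_force: 38.9
```

Call:
servo_tool(series=[{"tx": 0.32, "ty": 0.02, "tz": 0.35, "ax": 0, "ay": 0, "az": 0, "jaw": 0}, {"tx": 0.35, "ty": 0.02, "tz": 0.32, "ax": 0, "ay": 0, "az": 0, "jaw": 0}, {"tx": 0.38, "ty": 0.02, "tz": 0.29, "ax": 0, "ay": 0, "az": 0, "jaw": 0}, {"tx": 0.4, "ty": 0.03, "tz": 0.25, "ax": 0, "ay": 0, "az": 0, "jaw": 0}, {"tx": 0.42, "ty": 0.03, "tz": 0.22, "ax": 0, "ay": 0, "az": 0, "jaw": 0}])

```text
time: 9.2
tcp_pos: [0.6004, -0.0644, 0.2846]
orientation: [179.9, -0.0, -86.2]
wrist_force: [-5.7, -0.4, 6.0]
grip_width: 0.12
grip_force: 39.3
```

Call:
servo_tool(series=[{"tx": 0.44, "ty": 0.03, "tz": 0.18, "ax": 0, "ay": 0, "az": 0, "jaw": 0}, {"tx": 0.45, "ty": 0.03, "tz": 0.14, "ax": 0, "ay": 0, "az": 0, "jaw": 0}, {"tx": 0.46, "ty": 0.03, "tz": 0.1, "ax": 0, "ay": 0, "az": 0, "jaw": 0}, {"tx": 0.4, "ty": 0.03, "tz": 0.06, "ax": 0, "ay": 0, "az": 0, "jaw": 0}, {"tx": 0.2, "ty": 0.01, "tz": 0.01, "ax": 0, "ay": 0, "az": 0, "jaw": 0}])

```text
time: 9.62
tcp_pos: [0.6815, -0.0592, 0.3055]
orientation: [-179.6, -0.1, -86.2]
wrist_force: [-0.9, -1.4, 6.6]
grip_width: 0.122
grip_force: 41.7
```

Call:
servo_tool(series=[{"tx": 0.1, "ty": 0.01, "tz": 0, "ax": 0, "ay": 0, "az": 0, "jaw": 0}, {"tx": 0.1, "ty": 0.01, "tz": 0, "ax": 0, "ay": 0, "az": 0, "jaw": 0}, {"tx": 0.05, "ty": 0, "tz": 0, "ax": 0, "ay": 0, "az": 0, "jaw": 0}, {"tx": 0, "ty": 0, "tz": 0, "ax": 0, "ay": 0, "az": 0, "jaw": 0}, {"tx": 0, "ty": 0, "tz": 0, "ax": 0, "ay": 0, "az": 0, "jaw": 0}])

```text
time: 10.03
tcp_pos: [0.6907, -0.0586, 0.3056]
orientation: [-179.6, -0.1, -86.2]
wrist_force: [0.4, -1.3, 5.0]
grip_width: 0.121
grip_force: 41.7
```

Call:
servo_tool(series=[{"tx": 0.08, "ty": 0, "tz": 0, "ax": 0, "ay": 0, "az": 0, "jaw": 0}, {"tx": 0.08, "ty": 0, "tz": 0, "ax": 0, "ay": 0, "az": 0, "jaw": 0}, {"tx": 0.05, "ty": 0, "tz": 0, "ax": 0, "ay": 0, "az": 0, "jaw": 0}, {"tx": 0, "ty": 0, "tz": 0, "ax": 0, "ay": 0, "az": 0, "jaw": 0}, {"tx": 0, "ty": 0, "tz": 0, "ax": 0, "ay": 0, "az": 0, "jaw": 0}])

```text
time: 10.45
tcp_pos: [0.6951, -0.0584, 0.3057]
orientation: [179.8, -0.1, -86.2]
wrist_force: [-9.0, 1.6, 10.5]
grip_width: 0.124
grip_force: 42.3
```

Call:
servo_tool(series=[{"tx": 0, "ty": 0, "tz": 0, "ax": 0, "ay": 0, "az": 0, "jaw": 34}, {"tx": 0, "ty": 0, "tz": 0, "ax": 0, "ay": 0, "az": 0, "jaw": 34}, {"tx": 0, "ty": 0, "tz": 0, "ax": 0, "ay": 0, "az": 0, "jaw": 34}, {"tx": 0, "ty": 0, "tz": 0.8, "ax": 0, "ay": 0, "az": 0, "jaw": 34}, {"tx": 0, "ty": 0, "tz": 0.9, "ax": 0, "ay": 0, "az": 0, "jaw": 34}])

```text
time: 10.87
tcp_pos: [0.6971, -0.0575, 0.3655]
orientation: [179.5, 0.0, -86.2]
wrist_force: [1.3, -0.4, 1.0]
grip_width: 0.395
grip_force: 0.0
```

```bash
cat > rod.py <<'E'
from h import *
def rodpts(n,name,c0):
    p,d,c=grab(n,name); hsv=cv2.cvtColor(p,cv2.COLOR_RGB2HSV)
    m=cv2.inRange(hsv,(4,140,90),(20,255,255))
    v,u=np.nonzero((m>0)&(d>0)); Z=d[v,u]; K=c['intrinsics']
    q=np.stack([(u-K[0,2])/K[0,0]*Z,(v-K[1,2])/K[1,1]*Z,Z],1)@Rc(c).T+c['position']
    y=np.radians(3.73); o=np.array([.5798,-.0649,0])
    r=(q-o)@np.array([[np.cos(y),-np.sin(y),0],[np.sin(y),np.cos(y),0],[0,0,1]])
    k=(np.abs(r[:,1]+.195)<.025)&(r[:,0]>-.1)&(r[:,0]<.12)&(r[:,2]>.02)&(r[:,2]<.25)
    return r[k]
def angle(r):
    A=np.polyfit(r[:,0],r[:,2],1) if np.ptp(r[:,0])>.05 else [9,0]; return np.arctan(A[0]),A
if __name__=='__main__':
    import sys
    for n in('top','side'):
        r=rodpts(n,'r%s%s'%(n,sys.argv[1]),0)
        if len(r)<10: print(n,len(r)); continue
        a,A=angle(r); print(n,len(r),'angle fit',a,'y',np.median(r[:,1]),'x',r[:,0].min(),r[:,0].max(),'z',r[:,2].min(),r[:,2].max(),'via pivot',np.median(np.arctan2(r[:,2]-.045,r[:,0]+.09)[r[:,0]>.0 if a<.5 else r[:,2]>.1]))
E
python3 rod.py 1
```

```text
top 252 angle fit 0.14527676008653456 y -0.19191241618510657 x -0.08316402375032872 0.07993618450999646 z 0.045493349356055646 0.07812820481314575 via pivot 0.1865982164884033
side 282 angle fit 0.15341748740105143 y -0.2003091108211101 x -0.07906119566659736 0.08078298993016995 z 0.043979268726339504 0.07297925962129415 via pivot 0.16372632513760513
```

Call:
servo_tool(series=[{"tx": -0.15, "ty": -0.36, "tz": 0, "ax": 0, "ay": 0, "az": -0.94, "jaw": 34}, {"tx": -0.15, "ty": -0.36, "tz": 0, "ax": 0, "ay": 0, "az": -0.94, "jaw": 34}, {"tx": -0.15, "ty": -0.36, "tz": 0, "ax": 0, "ay": 0, "az": -0.94, "jaw": 34}, {"tx": -0.15, "ty": -0.36, "tz": 0, "ax": 0, "ay": 0, "az": -0.94, "jaw": 34}, {"tx": -0.15, "ty": -0.36, "tz": 0, "ax": 0, "ay": 0, "az": -0.94, "jaw": 34}])

```text
time: 11.38
tcp_pos: [0.668, -0.1302, 0.3684]
orientation: [180.0, 0.0, -118.8]
wrist_force: [0.4, 0.2, 0.3]
grip_width: 0.394
grip_force: 0.0
```

Call:
servo_tool(series=[{"tx": -0.15, "ty": -0.36, "tz": 0, "ax": 0, "ay": 0, "az": -0.94, "jaw": 34}, {"tx": -0.15, "ty": -0.36, "tz": 0, "ax": 0, "ay": 0, "az": -0.94, "jaw": 34}, {"tx": -0.15, "ty": -0.36, "tz": 0, "ax": 0, "ay": 0, "az": -0.94, "jaw": 34}, {"tx": -0.15, "ty": -0.36, "tz": 0, "ax": 0, "ay": 0, "az": -0.94, "jaw": 34}, {"tx": -0.15, "ty": -0.36, "tz": 0, "ax": 0, "ay": 0, "az": -0.94, "jaw": 34}])

```text
time: 11.8
tcp_pos: [0.638, -0.2023, 0.3684]
orientation: [180.0, 0.0, -151.2]
wrist_force: [0.4, 0.7, -0.9]
grip_width: 0.397
grip_force: 0.0
```

Call:
servo_tool(series=[{"tx": -0.15, "ty": -0.36, "tz": 0, "ax": 0, "ay": 0, "az": -0.94, "jaw": 34}, {"tx": -0.15, "ty": -0.36, "tz": 0, "ax": 0, "ay": 0, "az": -0.94, "jaw": 34}, {"tx": -0.15, "ty": -0.36, "tz": 0, "ax": 0, "ay": 0, "az": -0.94, "jaw": 34}, {"tx": -0.15, "ty": -0.3, "tz": 0, "ax": 0, "ay": 0, "az": -0.88, "jaw": 34}, {"tx": 0, "ty": 0, "tz": 0, "ax": 0, "ay": 0, "az": 0, "jaw": 34}])

```text
time: 12.22
tcp_pos: [0.6133, -0.2588, 0.3686]
orientation: [-180.0, -0.0, -176.6]
wrist_force: [0.3, 0.9, 0.2]
grip_width: 0.403
grip_force: 0.0
```

Call:
servo_tool(series=[{"tx": -0.05, "ty": 0.03, "tz": -0.94, "ax": 0, "ay": 0, "az": 0, "jaw": 34}, {"tx": 0, "ty": 0, "tz": -0.94, "ax": 0, "ay": 0, "az": 0, "jaw": 34}, {"tx": 0, "ty": 0, "tz": -0.94, "ax": 0, "ay": 0, "az": 0, "jaw": 34}, {"tx": 0, "ty": 0, "tz": -0.94, "ax": 0, "ay": 0, "az": 0, "jaw": 34}, {"tx": 0, "ty": 0, "tz": -0.94, "ax": 0, "ay": 0, "az": 0, "jaw": 34}])

```text
time: 12.63
tcp_pos: [0.6122, -0.2551, 0.1792]
orientation: [-180.0, 0.1, -176.1]
wrist_force: [-0.0, 0.2, -0.6]
grip_width: 0.398
grip_force: 0.0
```

```bash
python3 - <<'E'
from h import *
s=manip.read_state(); print(s['time'],s['tcp_pos'],s['orientation'],s['wrist_force'])
p,d,c=grab('wrist','w5')
m=cv2.inRange(cv2.cvtColor(p,cv2.COLOR_RGB2HSV),(4,140,90),(20,255,255))
n,l,st,ce=cv2.connectedComponentsWithStats(m)
for i in range(1,n):
    if st[i,4]>60: print(st[i],ce[i])
for t in(.08,.11,.15): # expected rod
    y=np.radians(3.73); x=-.09+t*np.cos(.145); P=[.5798+x*np.cos(y)+.195*np.sin(y),-.0649+x*np.sin(y)-.195*np.cos(y),.045+t*np.sin(.145)]
    print(t,P,proj(c,P))
tp=s['tcp_pos']; print('tcp below',proj(c,[tp[0],tp[1],.061]))
E
```

```text
12.6333 [ 0.61224594 -0.25506142  0.17919637] [-1.79998724e+02  6.70397568e-02 -1.76126613e+02] [-0.03908419  0.24200635 -0.60007051]
[430   0  28  11 190] [441.15263158   3.45789474]
[443   0  44  43 900] [464.49        19.37333333]
[ 501    0   59   43 1224] [524.94281046  16.69607843]
[ 301   51   22  292 4556] [311.6000878  202.41154522]
[519 174  41  45 182] [538.35164835 194.24175824]
[ 598  174   42   47 1194] [618.1959799  194.07453936]
[503 254  50  42 947] [520.80675818 270.08870116]
[ 582  254   55   45 1201] [602.82014988 272.07660283]
[492 325  49  41 976] [511.23668033 341.58094262]
[ 567  326   55   44 1142] [588.59457093 343.16987741]
0.08 [np.float64(0.5816691212447693), np.float64(-0.26019209339563776), np.float64(0.05655939437684211)] [311.70834483 187.44019023]
0.11 [np.float64(0.6112914160858284), np.float64(-0.25826092993024113), np.float64(0.0608941672681579)] [311.65297623 238.96336445]
0.15 [np.float64(0.6507878092072403), np.float64(-0.25568604530971234), np.float64(0.06667386445657895)] [311.58250365 304.54152754]
tcp below [316.99712378 240.91674739]
```

View pics/w5.png

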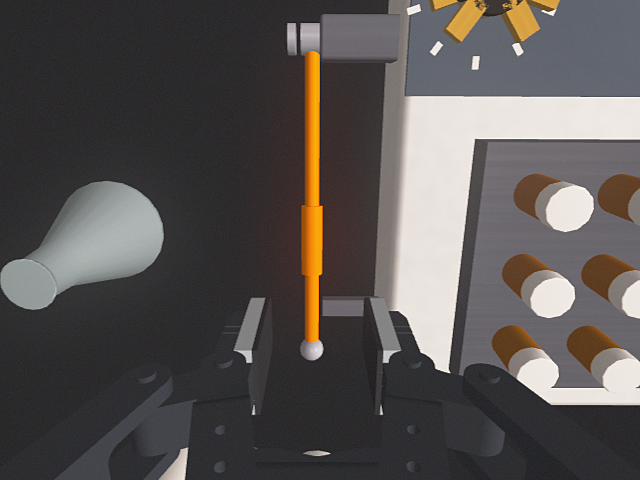

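The wrist view shows the rod at column 312 with the sleeve centre at (312,240), 5 px off the jaw centre line, and both sides are clear. I'll shift 3 mm, descend and pinch.

Call:
servo_tool(series=[{"tx": -0.03, "ty": -0.08, "tz": -0.9, "ax": 0, "ay": 0, "az": 0, "jaw": 34}, {"tx": 0, "ty": 0, "tz": -0.97, "ax": 0, "ay": 0, "az": 0, "jaw": 34}, {"tx": 0, "ty": 0, "tz": -0.97, "ax": 0, "ay": 0, "az": 0, "jaw": 34}, {"tx": 0, "ty": 0, "tz": 0, "ax": 0, "ay": 0, "az": 0, "jaw": 34}, {"tx": 0, "ty": 0, "tz": 0, "ax": 0, "ay": 0, "az": 0, "jaw": 0}])

```text
time: 13.1
tcp_pos: [0.6105, -0.2586, 0.0662]
orientation: [180.0, -0.2, -176.2]
wrist_force: [-0.4, -0.8, 1.8]
grip_width: 0.269
grip_force: 0.0
```

Call:
servo_tool(series=[{"tx": 0, "ty": 0, "tz": 0, "ax": 0, "ay": 0, "az": 0, "jaw": 0}, {"tx": 0, "ty": 0, "tz": 0, "ax": 0, "ay": 0, "az": 0, "jaw": 0}, {"tx": 0, "ty": 0, "tz": 0, "ax": 0, "ay": 0, "az": 0, "jaw": 0}, {"tx": 0, "ty": 0, "tz": 0, "ax": 0, "ay": 0, "az": 0, "jaw": 0}, {"tx": 0, "ty": 0, "tz": 0, "ax": 0, "ay": 0, "az": 0, "jaw": 0}])

```text
time: 13.52
tcp_pos: [0.6126, -0.2586, 0.0694]
orientation: [-179.9, 0.3, -176.2]
wrist_force: [1.3, 4.2, 2.2]
grip_width: 0.124
grip_force: 39.2
```

Call:
servo_tool(series=[{"tx": -0.06, "ty": -0.004, "tz": 0.245, "ax": 0.03, "ay": -0.48, "az": 0, "jaw": 0}, {"tx": -0.08, "ty": -0.005, "tz": 0.24, "ax": 0.03, "ay": -0.48, "az": 0, "jaw": 0}, {"tx": -0.1, "ty": -0.006, "tz": 0.23, "ax": 0.03, "ay": -0.48, "az": 0, "jaw": 0}, {"tx": -0.12, "ty": -0.007, "tz": 0.22, "ax": 0.03, "ay": -0.48, "az": 0, "jaw": 0}, {"tx": -0.14, "ty": -0.008, "tz": 0.21, "ax": 0.03, "ay": -0.48, "az": 0, "jaw": 0}])

```text
time: 13.93
tcp_pos: [0.5916, -0.2599, 0.114]
orientation: [-179.9, 16.8, -176.3]
wrist_force: [3.2, 3.7, -4.3]
grip_width: 0.121
grip_force: 38.9
```

Call:
servo_tool(series=[{"tx": -0.16, "ty": -0.01, "tz": 0.2, "ax": 0.03, "ay": -0.48, "az": 0, "jaw": 0}, {"tx": -0.17, "ty": -0.011, "tz": 0.185, "ax": 0.03, "ay": -0.48, "az": 0, "jaw": 0}, {"tx": 0, "ty": 0, "tz": 0, "ax": 0, "ay": 0, "az": 0, "jaw": 0}, {"tx": 0, "ty": 0, "tz": 0, "ax": 0, "ay": 0, "az": 0, "jaw": 0}, {"tx": 0, "ty": 0, "tz": 0, "ax": 0, "ay": 0, "az": 0, "jaw": 0}])

```text
time: 14.35
tcp_pos: [0.5778, -0.2608, 0.1284]
orientation: [-179.9, 23.1, -176.2]
wrist_force: [-0.4, 3.6, -0.2]
grip_width: 0.121
grip_force: 39.3
```

```bash
python3 rod.py 2
```

```text
top 55 angle fit 1.460139105621001 y -0.19204412344766464 x 0.0005017325701982397 0.03275353280473907 z 0.13420749591741044 0.16905369630200284 via pivot 0.7807310751064483
side 200 angle fit 0.7570248295531915 y -0.19903022820083732 x -0.085832687824603 0.037540057750151484 z 0.04807402386031712 0.1642231437670283 via pivot 0.7622083715946341
```

Call:
servo_tool(series=[{"tx": 0, "ty": 0, "tz": 0, "ax": 0, "ay": 0, "az": 0, "jaw": 34}, {"tx": 0, "ty": 0, "tz": 0, "ax": 0, "ay": 0, "az": 0, "jaw": 34}, {"tx": 0, "ty": 0, "tz": 0, "ax": 0, "ay": 0, "az": 0, "jaw": 34}, {"tx": -0.3, "ty": -0.02, "tz": 0.7, "ax": 0, "ay": 0, "az": 0, "jaw": 34}, {"tx": -0.36, "ty": -0.02, "tz": 0.85, "ax": 0, "ay": 0, "az": 0, "jaw": 34}])

```text
time: 14.87
tcp_pos: [0.5501, -0.2625, 0.1874]
orientation: [179.9, 22.7, -176.3]
wrist_force: [1.0, -0.6, -0.0]
grip_width: 0.399
grip_force: 0.0
```

Call:
servo_tool(series=[{"tx": -0.36, "ty": -0.02, "tz": 0.85, "ax": 0, "ay": 0, "az": 0, "jaw": 34}, {"tx": -0.36, "ty": -0.02, "tz": 0.85, "ax": 0, "ay": 0, "az": 0, "jaw": 34}, {"tx": 0, "ty": 0.1, "tz": 0.9, "ax": -0.05, "ay": 0.84, "az": 0, "jaw": 34}, {"tx": 0, "ty": 0.1, "tz": 0.9, "ax": -0.05, "ay": 0.84, "az": 0, "jaw": 34}, {"tx": 0, "ty": 0.1, "tz": 0.9, "ax": -0.05, "ay": 0.84, "az": 0, "jaw": 34}])

```text
time: 15.28
tcp_pos: [0.5211, -0.253, 0.3685]
orientation: [-179.9, 5.9, -176.4]
wrist_force: [1.9, -0.1, -0.5]
grip_width: 0.398
grip_force: 0.0
```

```bash
python3 rod.py 3; python3 -c "
from h import *
s=manip.read_state();print(s['time'],s['tcp_pos'],s['orientation'],s['wrist_force'])"
```

```text
top 0
side 295 angle fit 0.7615817974923885 y -0.19951382808292845 x -0.0833906128025419 0.03774377591326567 z 0.050344920449201025 0.16306123875527112 via pivot 0.7647051035067616
15.3833 [ 0.52621829 -0.25336201  0.37205484] [-179.63835304    6.60073168 -176.14474624] [-0.22817211  0.19864022 -1.18503173]
```

Call:
servo_tool(series=[{"tx": 0.3, "ty": 0.35, "tz": 0, "ax": -0.05, "ay": 0.84, "az": 0, "jaw": 34}, {"tx": 0.3, "ty": 0.35, "tz": 0, "ax": 0, "ay": 0, "az": 0.94, "jaw": 34}, {"tx": 0.3, "ty": 0.35, "tz": 0, "ax": 0, "ay": 0, "az": 0.94, "jaw": 34}, {"tx": 0.3, "ty": 0.35, "tz": 0, "ax": 0, "ay": 0, "az": 0.94, "jaw": 34}, {"tx": 0.3, "ty": 0.35, "tz": 0, "ax": 0, "ay": 0, "az": 0.94, "jaw": 34}])

```text
time: 15.8
tcp_pos: [0.5832, -0.182, 0.364]
orientation: [179.9, 0.2, -150.1]
wrist_force: [-0.6, -0.4, 0.0]
grip_width: 0.393
grip_force: 0.0
```

Call:
servo_tool(series=[{"tx": 0.3, "ty": 0.35, "tz": 0, "ax": 0, "ay": 0, "az": 0.94, "jaw": 34}, {"tx": 0.3, "ty": 0.35, "tz": 0, "ax": 0, "ay": 0, "az": 0.94, "jaw": 34}, {"tx": 0.3, "ty": 0.35, "tz": 0, "ax": 0, "ay": 0, "az": 0.94, "jaw": 34}, {"tx": 0.3, "ty": 0.35, "tz": 0, "ax": 0, "ay": 0, "az": 0.94, "jaw": 34}, {"tx": 0.3, "ty": 0.35, "tz": 0, "ax": 0, "ay": 0, "az": 0.94, "jaw": 34}])

```text
time: 16.22
tcp_pos: [0.6432, -0.112, 0.3641]
orientation: [179.9, 0.2, -117.8]
wrist_force: [1.1, -0.1, 0.5]
grip_width: 0.401
grip_force: 0.0
```

Call:
servo_tool(series=[{"tx": 0.3, "ty": 0.35, "tz": 0, "ax": 0, "ay": 0, "az": 0.94, "jaw": 34}, {"tx": 0.3, "ty": 0.35, "tz": 0, "ax": 0, "ay": 0, "az": 0.94, "jaw": 34}, {"tx": 0.3, "ty": 0.35, "tz": 0, "ax": 0, "ay": 0, "az": 0.94, "jaw": 34}, {"tx": 0.2, "ty": 0.3, "tz": 0, "ax": 0, "ay": 0, "az": 0.94, "jaw": 34}, {"tx": 0, "ty": 0, "tz": 0, "ax": 0, "ay": 0, "az": 0, "jaw": 34}])

```text
time: 16.63
tcp_pos: [0.688, -0.0565, 0.3627]
orientation: [179.9, 0.2, -92.0]
wrist_force: [0.4, -0.1, -1.0]
grip_width: 0.4
grip_force: 0.0
```

```bash
python3 - <<'E'
from h import *
p,d,c=grab('wrist','w6');s=manip.read_state();print(s['time'],s['tcp_pos'],s['orientation'])
tp=s['tcp_pos']
print(proj(c,[.6946,-.0576,.295]),proj(c,[tp[0],tp[1],.295]))
E
```

```text
16.6833 [ 0.68723604 -0.05750928  0.36311233] [179.8393065    0.22426727 -92.25693304]
[300.31259519 270.96003252] [315.92487727 270.63145568]
```

View pics/w6.png

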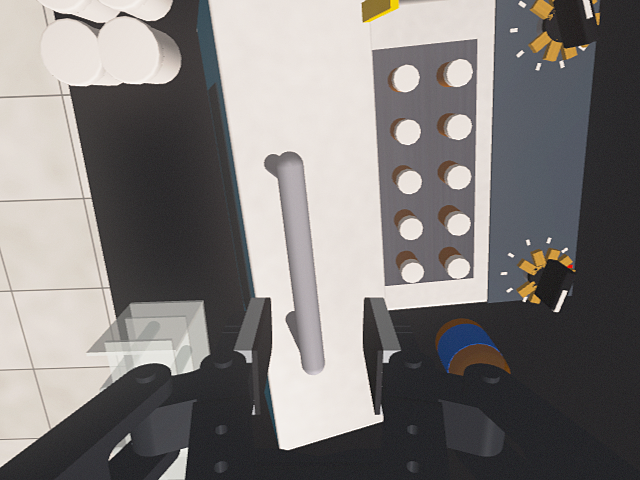

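The hood stands back on its stop. The handle bar runs (290,160)–(313,365), centred near (302,262), about 7 mm further in +x and 6° off the jaws. I'll correct, descend and pinch.

Call:
servo_tool(series=[{"tx": 0.18, "ty": 0, "tz": 0, "ax": 0, "ay": 0, "az": 0.85, "jaw": 34}, {"tx": 0, "ty": 0, "tz": -0.7, "ax": 0, "ay": 0, "az": 0, "jaw": 34}, {"tx": 0, "ty": 0, "tz": -0.7, "ax": 0, "ay": 0, "az": 0, "jaw": 34}, {"tx": 0, "ty": 0, "tz": 0, "ax": 0, "ay": 0, "az": 0, "jaw": 34}, {"tx": 0, "ty": 0, "tz": 0, "ax": 0, "ay": 0, "az": 0, "jaw": 0}])

```text
time: 17.1
tcp_pos: [0.6929, -0.0593, 0.3074]
orientation: [179.7, 0.2, -86.5]
wrist_force: [-0.0, 0.1, -0.4]
grip_width: 0.27
grip_force: 0.0
```

Call:
servo_tool(series=[{"tx": 0, "ty": 0, "tz": 0, "ax": 0, "ay": 0, "az": 0, "jaw": 0}, {"tx": 0, "ty": 0, "tz": 0, "ax": 0, "ay": 0, "az": 0, "jaw": 0}, {"tx": 0, "ty": 0, "tz": 0, "ax": 0, "ay": 0, "az": 0, "jaw": 0}, {"tx": 0, "ty": 0, "tz": 0, "ax": 0, "ay": 0, "az": 0, "jaw": 0}, {"tx": 0, "ty": 0, "tz": 0, "ax": 0, "ay": 0, "az": 0, "jaw": 0}])

```text
time: 17.52
tcp_pos: [0.6945, -0.0591, 0.3106]
orientation: [-179.9, 0.2, -86.4]
wrist_force: [1.8, -3.9, 1.1]
grip_width: 0.12
grip_force: 39.6
```

```bash
python3 - <<'E'
from h import *
s=manip.read_state(); print(s['time'],s['tcp_pos'],s['orientation'],s['wrist_force'])
a0=np.arctan2(60,212); r=np.hypot(60,212)/1000
f=lambda th:np.array([-r*np.cos(a0+th),r*np.sin(a0+th)])
th=np.r_[np.linspace(1.29,.75,10),np.linspace(.75,.60,6)[1:]]
for i in range(len(th)-1):
    d=f(th[i+1])-f(th[i]); y=np.radians(3.73)
    print(round(th[i+1],2),round(d[0]*np.cos(y)/.04,2),round(d[0]*np.sin(y)/.04,2),round(d[1]/.04,2))
E
```

```text
17.5167 [ 0.69446089 -0.05909312  0.31061753] [-1.79876860e+02  1.57138667e-01 -8.64471411e+01] [ 1.78943607 -3.8599534   1.14501179]
1.23 -0.33 -0.02 -0.01
1.17 -0.33 -0.02 -0.03
1.11 -0.33 -0.02 -0.05
1.05 -0.32 -0.02 -0.07
0.99 -0.32 -0.02 -0.09
0.93 -0.31 -0.02 -0.11
0.87 -0.3 -0.02 -0.13
0.81 -0.3 -0.02 -0.15
0.75 -0.29 -0.02 -0.16
0.72 -0.14 -0.01 -0.09
0.69 -0.14 -0.01 -0.09
0.66 -0.13 -0.01 -0.1
0.63 -0.13 -0.01 -0.1
0.6 -0.13 -0.01 -0.1
```

Call:
servo_tool(series=[{"tx": -0.33, "ty": -0.02, "tz": -0.01, "ax": 0, "ay": 0, "az": 0, "jaw": 0}, {"tx": -0.33, "ty": -0.02, "tz": -0.03, "ax": 0, "ay": 0, "az": 0, "jaw": 0}, {"tx": -0.33, "ty": -0.02, "tz": -0.05, "ax": 0, "ay": 0, "az": 0, "jaw": 0}, {"tx": -0.32, "ty": -0.02, "tz": -0.07, "ax": 0, "ay": 0, "az": 0, "jaw": 0}, {"tx": -0.32, "ty": -0.02, "tz": -0.09, "ax": 0, "ay": 0, "az": 0, "jaw": 0}])

```text
time: 17.93
tcp_pos: [0.6294, -0.0632, 0.3017]
orientation: [-179.7, 0.1, -86.4]
wrist_force: [2.6, -4.5, 0.9]
grip_width: 0.12
grip_force: 39.1
```

Call:
servo_tool(series=[{"tx": -0.31, "ty": -0.02, "tz": -0.11, "ax": 0, "ay": 0, "az": 0, "jaw": 0}, {"tx": -0.3, "ty": -0.02, "tz": -0.13, "ax": 0, "ay": 0, "az": 0, "jaw": 0}, {"tx": -0.3, "ty": -0.02, "tz": -0.15, "ax": 0, "ay": 0, "az": 0, "jaw": 0}, {"tx": -0.29, "ty": -0.02, "tz": -0.16, "ax": 0, "ay": 0, "az": 0, "jaw": 0}, {"tx": 0, "ty": 0, "tz": 0, "ax": 0, "ay": 0, "az": 0, "jaw": 0}])

```text
time: 18.35
tcp_pos: [0.5783, -0.0661, 0.2771]
orientation: [179.8, 0.2, -86.4]
wrist_force: [-0.7, -2.9, 0.2]
grip_width: 0.119
grip_force: 40.2
```

```bash
python3 rod.py 4; python3 - <<'E'
from h import *
s=manip.read_state();print(s['tcp_pos'],s['wrist_force'])
p,d,c=load('rside4'); y=np.radians(3.73)
B=lambda x,z,yy=-.195:proj(c,[.5798+x*np.cos(y)-yy*np.sin(y),-.0649+x*np.sin(y)+yy*np.cos(y),z])
print('pivot',B(-.09,.045),'ball',B(-.09+.177*np.cos(.762),.045+.177*np.sin(.762)),[B(.115-.1237*np.cos(.245+t),.075+.1237*np.sin(.245+t)) for t in(.63,.75)])
u,v=B(0.035,.17).astype(int)
cv2.imwrite('pics/c5.png',cv2.resize(p[v-70:v+80,u-100:u+100,::-1],(800,600),interpolation=2)); print(u-100,v-70)
E
```

```text
top 249 angle fit 0.7603866751048035 y -0.19190574555318182 x -0.08582197927510953 0.06326518600078172 z 0.050440429819602395 0.19422893034451993 via pivot 0.7888961095519502
side 301 angle fit 0.7673611495305025 y -0.19950903379343393 x -0.08497359502601856 0.058623601948822435 z 0.049348571517056405 0.19414537779036367 via pivot 0.7681094329226239
[ 0.57973318 -0.0660112   0.27801787] [-2.56678314 -3.46891512  4.21462186]
pivot [397.99767134 337.65099192] ball [452.93873768 270.0222708 ] [array([452.27629968, 269.21888291]), array([457.24596472, 263.94029047])]
352 199
```

View pics/c5.png

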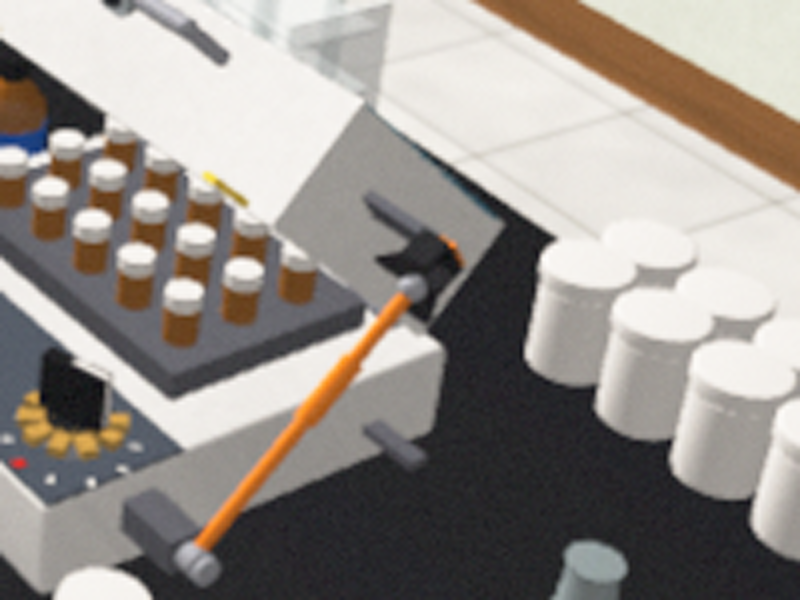

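The ball at crop (410,290) stands just under the middle of the socket's flared mouth, at about (420,265). I'll lower slowly.

Call:
servo_tool(series=[{"tx": -0.14, "ty": -0.01, "tz": -0.09, "ax": 0, "ay": 0, "az": 0, "jaw": 0}, {"tx": -0.14, "ty": -0.01, "tz": -0.09, "ax": 0, "ay": 0, "az": 0, "jaw": 0}, {"tx": -0.13, "ty": -0.01, "tz": -0.1, "ax": 0, "ay": 0, "az": 0, "jaw": 0}, {"tx": 0, "ty": 0, "tz": 0, "ax": 0, "ay": 0, "az": 0, "jaw": 0}, {"tx": 0, "ty": 0, "tz": 0, "ax": 0, "ay": 0, "az": 0, "jaw": 0}])

```text
time: 18.87
tcp_pos: [0.5636, -0.067, 0.2665]
orientation: [179.9, 0.2, -86.4]
wrist_force: [-4.4, -2.9, 6.2]
grip_width: 0.122
grip_force: 40.9
```

Call:
servo_tool(series=[{"tx": -0.06, "ty": -0.005, "tz": -0.05, "ax": 0, "ay": 0, "az": 0, "jaw": 0}, {"tx": -0.06, "ty": -0.005, "tz": -0.05, "ax": 0, "ay": 0, "az": 0, "jaw": 0}, {"tx": 0, "ty": 0, "tz": 0, "ax": 0, "ay": 0, "az": 0, "jaw": 0}, {"tx": 0, "ty": 0, "tz": 0, "ax": 0, "ay": 0, "az": 0, "jaw": 0}, {"tx": 0, "ty": 0, "tz": 0, "ax": 0, "ay": 0, "az": 0, "jaw": 0}])

```text
time: 19.28
tcp_pos: [0.5599, -0.0673, 0.2634]
orientation: [-180.0, 0.2, -86.4]
wrist_force: [-2.8, -3.0, 7.6]
grip_width: 0.12
grip_force: 41.4
```

Call:
servo_tool(series=[{"tx": -0.05, "ty": 0, "tz": -0.04, "ax": 0, "ay": 0, "az": 0, "jaw": 0}, {"tx": -0.05, "ty": 0, "tz": -0.04, "ax": 0, "ay": 0, "az": 0, "jaw": 0}, {"tx": 0, "ty": 0, "tz": 0, "ax": 0, "ay": 0, "az": 0, "jaw": 0}, {"tx": 0, "ty": 0, "tz": 0, "ax": 0, "ay": 0, "az": 0, "jaw": 0}, {"tx": 0, "ty": 0, "tz": 0, "ax": 0, "ay": 0, "az": 0, "jaw": 0}])

```text
time: 19.7
tcp_pos: [0.5591, -0.0673, 0.2629]
orientation: [-179.4, 0.1, -86.3]
wrist_force: [1.5, -3.2, 11.3]
grip_width: 0.119
grip_force: 41.8
```

```bash
python3 rod.py 5; python3 - <<'E'
from h import *
s=manip.read_state();print(s['tcp_pos'],s['wrist_force'])
# ball vs bracket: dark + grey pixels near
p,d,c=load('rside5')
g=cv2.cvtColor(p,cv2.COLOR_RGB2GRAY)
y=np.radians(3.73)
B=lambda x,z,yy=-.195:proj(c,[.5798+x*np.cos(y)-yy*np.sin(y),-.0649+x*np.sin(y)+yy*np.cos(y),z])
print(B(.0357,.17))
print(g[256:282:1,438:470:2])
E
```

```text
top 237 angle fit 0.7635839843817303 y -0.19177457192600464 x -0.08584174312798208 0.05358998302372154 z 0.04807760133860661 0.1917306489750683 via pivot 0.8066954194541756
side 307 angle fit 0.7875835635979255 y -0.19975238842771237 x -0.08424829059602301 0.051442219745120026 z 0.049939620829365095 0.18501807855769525 via pivot 0.7858975452166692
[ 0.55905113 -0.0672635   0.26288859] [ 0.99366416 -2.7618361  12.47066444]
[452.27695359 269.19752048]
[[150 104  92 112 118 142 150 150 151 148 149 150 147 150 150 150]
 [152 137  70  99 114 125 143 150 148 149 150 151 149 148 149 150]
 [153 155 107  72 105 115 127 147 148 147 149 150 148 151 150 150]
 [157 153 142  98  80 112 115 131 145 150 149 148 148 148 146 149]
 [151 153 153 139  79  90 115 114 135 152 149 151 148 147 146 147]
 [155 151 151 150 122  75 100  88 104 144 148 149 147 147 148 150]
 [155 152 148 150 150 105  72  57  62 122 154 148 147 148 149 149]
 [152 151 150 150 152 144  74  51  49  80 159 148 149 151 151 146]
 [154 152 150 153 151 142  73  49  52  49 130 151 149 148 152 144]
 [150 151 150 149 151 115  51  48  48  48  
[... 396 characters left out ...]
 115  70  36  78 125  37  39]
 [150 153 118  49  36  31  34  43  96 104  54  39 128 106  39  33]
 [148 149 153 101  33  51  82  88  97  82  48  59 145  46  34  37]
 [131 152 152 144  88 133 135 113  68  49  44 108 134  39  36  35]
 [105 128 147 150 143 180 137 100  38  47  46 141 105  37  37  35]
 [ 87  69 123 157 160 166 118  74  28  32  90 147  50  40  37  41]
 [ 64  62  77 192 175 146 105  41  31  28 136 139  35  39  33  35]
 [ 62  58  89 232 174 126  84  30  32  33 155 108  35  38  42  39]
 [ 65  64 100 230 159 114  57  28  31  46 149  51  36  41  39  38]
 [ 65  66 159 208 135 134  46  32  30  62 137  41  39  36  37  37]
 [ 89 139 220 175 120 191 138  30  31  89 116  37  41  37  39  36]]
```

```bash
python3 - <<'E'
from h import *
for n in('rside3','rside4','rside5'):
    p,d,c=load(n); hsv=cv2.cvtColor(p,cv2.COLOR_RGB2HSV)
    m=cv2.inRange(hsv,(4,140,90),(20,255,255)); m[:262]=0;m[345:]=0;m[:,:385]=0;m[:,475:]=0
    k,l,st,ce=cv2.connectedComponentsWithStats(m)
    i=1+st[1:,4].argmax(); v,u=np.nonzero(l==i); j=np.argsort(v)[:4]
    vx=cv2.fitLine(np.stack([u,v],1).astype(np.float32),2,0,.01,.01).ravel()
    print(n,'rod top end',u[j],v[j],'dir',vx[:2], 'box',st[i])
    # saturation map near
    if n!='rside3': print('sat/val rows'); 
    for r in range(262,286,2): print(r,' '.join('%3d/%3d'%(hsv[r,q,1],hsv[r,q,2]) for q in range(436,466,3)))
y=np.radians(3.73); B=lambda x,z,yy=-.195:proj(c,[.5798+x*np.cos(y)-yy*np.sin(y),-.0649+x*np.sin(y)+yy*np.cos(y),z]).round(1)
for a in(.74,.76,.78,.8): print(a,[B(-.09+t*np.cos(a),.045+t*np.sin(a)) for t in(.16,.168,.177,.184)])
E
```

```text
rside3 rod top end [451 450 451 452] [272 273 273 273] dir [ 0.63581765 -0.77183926] box [401 272  54  64 330]
262  27/ 38  18/ 42  25/ 41  18/ 42  17/ 46  42/ 43   8/125  10/152  12/151  13/154
264  30/ 43  14/ 36  53/ 43  32/ 40  27/ 47  34/ 38  11/ 89  15/155   8/150  13/155
266  11/ 94  29/ 44  25/ 41  88/ 32  43/ 42  35/ 44  11/ 90  12/151  13/154  15/155
268   8/232   8/132   7/149  37/ 41  38/ 40  36/ 42   7/187   7/148  12/153  12/153
270  17/108   8/170   9/199  11/142  13/ 38  11/118   8/162   4/116  13/153  15/154
272  12/108  16/109  12/174   9/200  10/124 165/188  17/122   4/114  12/155  15/154
274  14/110  12/108  12/104   9/180  10/201 211/247 152/146  12/147  12/154  12/153
276  24/107  17/ 77  12/ 62   9/138 118/242 204/189  66/ 85  10/156  13/155  15/156
278  12/ 66  16/ 65   5/ 93  15/234 210/241 152/154  19/ 81  10/155  12/153  13/135
280  12/ 65  24/ 65   8/163 121/253 206/183  17/163  10/225  10/156  11/138  19/ 40
282   0/ 96  10/199  18/245 210/230  78/207   7/242   6/243  11/181  30/ 42  30/ 42
284   6/242   6/242 158/253 207/176   6/242   6/241   6/241   6/2
[... 1969 characters left out ...]
 92  99/242 205/197 121/ 61  15/ 33   9/114   7/108  32/ 40
280  12/ 65  24/ 65  11/162 213/247 137/182  15/ 35  23/ 33  12/132  23/ 44  26/ 40
282   8/100  11/205  80/252 209/190  16/235  14/167  25/ 31  15/174   7/ 39   0/ 35
284   6/243  14/245 209/244 125/182   7/243   7/242  11/165   6/244  14/219  38/ 40
0.74 [array([448.3, 277.2]), array([450.9, 274.2]), array([453.7, 270.8]), array([455.9, 268.2])]
0.76 [array([447.7, 276.6]), array([450.2, 273.5]), array([453. , 270.1]), array([455.2, 267.4])]
0.78 [array([447., 276.]), array([449.5, 272.9]), array([452.3, 269.4]), array([454.4, 266.7])]
0.8 [array([446.4, 275.4]), array([448.8, 272.2]), array([451.5, 268.7]), array([453.7, 266. ])]
```

The ball's pixels near (452,269) are now hidden by the dark pocket. The rod has settled at about 0.785 and the force has risen, so the ball looks seated. I'll release.

Call:
servo_tool(series=[{"tx": 0, "ty": 0, "tz": 0, "ax": 0, "ay": 0, "az": 0, "jaw": 16}, {"tx": 0, "ty": 0, "tz": 0, "ax": 0, "ay": 0, "az": 0, "jaw": 16}, {"tx": 0, "ty": 0, "tz": 0, "ax": 0, "ay": 0, "az": 0, "jaw": 20}, {"tx": 0, "ty": 0, "tz": 0, "ax": 0, "ay": 0, "az": 0, "jaw": 30}, {"tx": 0, "ty": 0, "tz": 0, "ax": 0, "ay": 0, "az": 0, "jaw": 34}])

```text
time: 20.22
tcp_pos: [0.5546, -0.0667, 0.2572]
orientation: [179.7, 0.3, -86.4]
wrist_force: [0.0, 0.4, 0.9]
grip_width: 0.4
grip_force: 0.0
```

Call:
servo_tool(series=[{"tx": 0, "ty": 0, "tz": 0, "ax": 0, "ay": 0, "az": 0, "jaw": 34}, {"tx": 0, "ty": 0, "tz": 0.5, "ax": 0, "ay": 0, "az": 0, "jaw": 34}, {"tx": 0, "ty": 0, "tz": 0.8, "ax": 0, "ay": 0, "az": 0, "jaw": 34}, {"tx": 0, "ty": 0, "tz": 0.9, "ax": 0, "ay": 0, "az": 0, "jaw": 34}, {"tx": 0, "ty": 0, "tz": 0.9, "ax": 0, "ay": 0, "az": 0, "jaw": 34}])

```text
time: 20.63
tcp_pos: [0.5547, -0.0671, 0.383]
orientation: [179.8, 0.2, -86.4]
wrist_force: [2.0, -0.6, -0.3]
grip_width: 0.403
grip_force: 0.0
```

Call:
servo_tool(series=[{"tx": -0.8, "ty": 0, "tz": 0.3, "ax": 0, "ay": 0, "az": 0, "jaw": 34}, {"tx": -0.8, "ty": 0, "tz": 0.3, "ax": 0, "ay": 0, "az": 0, "jaw": 34}, {"tx": -0.8, "ty": 0, "tz": 0.3, "ax": 0, "ay": 0, "az": 0, "jaw": 34}, {"tx": -0.5, "ty": 0, "tz": 0, "ax": 0, "ay": 0, "az": 0, "jaw": 34}, {"tx": 0, "ty": 0, "tz": 0, "ax": 0, "ay": 0, "az": 0, "jaw": 34}])

```text
time: 21.05
tcp_pos: [0.436, -0.0674, 0.4203]
orientation: [-179.9, 0.3, -86.4]
wrist_force: [-0.7, -0.7, -0.5]
grip_width: 0.401
grip_force: 0.0
```

```bash
python3 rod.py 6; python3 - <<'E'
from h import *
s=manip.read_state();print(s['time'],s['tcp_pos'],s['wrist_force'])
# hood tilt: white hood front face / teal top plane from depth
y=np.radians(3.73); M=np.array([[np.cos(y),-np.sin(y),0],[np.sin(y),np.cos(y),0],[0,0,1]])
for n in('rtop5','rtop6'):
    p,d,c=load(n); hsv=cv2.cvtColor(p,cv2.COLOR_RGB2HSV)
    m=(cv2.inRange(hsv,(90,100,40),(110,255,255))>0)&(d>0); m[:120]=0;m[260:]=0;m[:,:295]=0;m[:,445:]=0
    v,u=np.nonzero(m); Z=d[v,u]; K=c['intrinsics']
    q=np.stack([(u-K[0,2])/K[0,0]*Z,(v-K[1,2])/K[1,1]*Z,Z],1)@Rc(c).T+c['position']
    r=(q-[.5798,-.0649,0])@M; k=r[:,2]>.1
    if k.sum()>50: print(n,k.sum(),'hood angle',np.arctan(-np.polyfit(r[k,0],r[k,2],1)[0]))
a,_,_=load('top0'); b,_,_=load('rtop6')
df=cv2.absdiff(a,b).max(2)>60; 
for nm,(u,v) in dict(jar=(461,285),flask=(500,203),bowl=(521,289),amber=(272,250),sm=(271,195),tall=(160,222),far=(148,302)).items(): print(nm,df[v-20:v+20,u-20:u+20].sum())
E
```

```text
top 162 angle fit 0.7371907006293158 y -0.19160138673711535 x -0.0406513613024936 0.05293047043243694 z 0.09709232343495211 0.18860961070331483 via pivot 0.8072548366251089
side 309 angle fit 0.7899562504514526 y -0.19982825167720927 x -0.0827739004669233 0.048502200457583036 z 0.05111094846790143 0.18700252146181662 via pivot 0.7810971046227324
21.15 [ 0.4386922  -0.06702216  0.41868372] [ 1.12657605  0.27950129 -0.80523742]
rtop5 1345 hood angle 0.6439388138892689
rtop6 3293 hood angle 0.627608492030009
jar 107
flask 0
bowl 0
amber 662
sm 0
tall 0
far 0
```

```bash
python3 - <<'E'
from h import *
a,_,_=load('top0')
for n in('t3','t4','rtop1','rtop3','rtop4','rtop5','rtop6'):
    b,d,_=load(n); o=[n]
    for (u,v) in ((461,285),(272,250)):
        f=cv2.absdiff(a,b).max(2)[v-20:v+20,u-20:u+20]>60; o+=[f.sum(), d[v-20:v+20,u-20:u+20].min().round(2)]
        y,x=np.nonzero(f); o+=[(x.min()+u-20,x.max()+u-20,y.min()+v-20,y.max()+v-20) if len(x) else None]
    print(*o)
s0,_,_=load('side0');s6,_,_=load('rside6')
for nm,(u,v) in dict(jar=(376,362),amber=(309,238)).items(): print(nm,(cv2.absdiff(s0,s6).max(2)[v-25:v+25,u-20:u+20]>60).sum())
E
```

```text
t3 216 0.0 (np.int64(441), np.int64(480), np.int64(265), np.int64(271)) 0 0.0 None
t4 0 0.0 None 1304 0.0 (np.int64(252), np.int64(291), np.int64(232), np.int64(269))
rtop1 0 0.0 None 902 0.0 (np.int64(268), np.int64(291), np.int64(230), np.int64(269))
rtop3 308 0.0 (np.int64(441), np.int64(449), np.int64(265), np.int64(304)) 0 0.0 None
rtop4 0 0.0 None 763 0.0 (np.int64(271), np.int64(291), np.int64(230), np.int64(269))
rtop5 0 0.0 None 881 0.0 (np.int64(255), np.int64(291), np.int64(230), np.int64(269))
rtop6 107 0.0 (np.int64(441), np.int64(455), np.int64(265), np.int64(283)) 662 0.0 (np.int64(252), np.int64(291), np.int64(249), np.int64(269))
jar 0
amber 141
```

The differences are arm occlusions: the bottles were unchanged in every frame where they were in clear view. The hood rests at 0.63 with the rod at about 0.785, so I'm handing in.

```bash
python3 -c "
from workcell import manip
print(manip.finish_job())"
```

```text
the job is handed in; nothing more can be done
None
```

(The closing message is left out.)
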